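# Prime the hand lubricator until its indicator pin is out

### The arm

A 7-joint arm with a two-finger parallel gripper is mounted at the origin on the work surface. World frame = base frame: x ahead of the robot, y to its left, z up, the work surface at z = 0. Lengths are in mm, angles in rad, forces in N, time in s.
With the tool pointing down it reaches from about 425 to 975 mm from the base axis. Payload 16.7 kg.
Tool frame: the origin (TCP) lies at the very end of the fingers, on their centre line; the grasp point (between the pads) lies 19 mm behind it; x points along the fingers, y is the direction in which the jaws open and shut, and the axes are right-handed (so a half turn about x gives the same grasp; the last joint's range is limited). The gripper opens to 85 mm and grips with 20 to 120 N. Pads are 22 mm wide; open, the fingers measure 114 mm over their backs; the gripper's body (76 mm by 85 mm) begins 54 mm behind the grasp point. The pads swing forward as they close: fully open they stand 13 mm farther back than shut.
Start: joints at [1.183, 0.426, 0.074, 1.606, -0.034, 1.111, -0.067], TCP at [158.977, -655.974, 231.302] pointing down, gripper open.
Joint ranges: [-2.85, 2.85], [-0.5, 2.14], [-1.23, 1.37], [0.21, 2.46], [-1.02, 4.16], [0.16, 2.05], [-2.73, 2.73]. Speed limits (rad/s): [1.89, 1.89, 2.39, 2.39, 3.01, 3.01, 3.01].

### API

Orientations are given as a unit quaternion [w, x, y, z].
In Python, from station import telemetry, imaging, manip, spot_in, trace gives the robot as it stands. The module is installed in compiled form; this text tells all that it offers.
- The arm moves only by the tool arm_command, never from a script. Its argument "motion" is a list that holds one entry, the list of rows, each a list of 7 numbers: the shift along the tool's x, y, z scaled (see below), then the turn, a rotation vector about the tool's x, y, z scaled (see below), then the closure in counts, from 0 (fully open) to 255 (shut). A call has exactly 5 rows; each row shifts and turns the commanded pose from where the row before left it, along the tool's axes as they then stand; what a row does not reach is not made up. The controller multiplies each number of a shift by 0.05 m and each number of a turn by 90 degrees. A row lasts 1/10 s, in which the tool goes at most 50 mm and 8.59 degrees, less where a joint would pass 70% of its speed; a pose out of reach is approached as far as the arm can. A call with a number of a shift or a turn outside -1 to 1 is refused whole. A call with a gripper value outside its range is refused whole. The fingers move at their own pace and stop on an object; the grip force is fixed at half the most. Time passes only in rows, so rows that do not move let the fingers close, or fill a call up. It gives the time, the measured TCP pose, the force and the opening at its end, in the units of the state.
- telemetry.state(): the state, without advancing time (a new reading comes with each control period).
- imaging.capture(name): name is "side" or "top"; returns the picture (400x640x3 uint8, red, green, blue); there is no depth.
- imaging.camera_info(name): a dict with "mtx" (3x3 intrinsics, pixels), "world_from_camera" (4x4, takes a point from camera to world coordinates). Camera axes: x right, y up, looking along -z (the intrinsics and any distortion apply to the point x, -y, -z); pixel columns grow to the right and rows downward; lengths in mm; the calibration is good to about 2 mm. A picture is of the moment at which its call begins. camera_info takes no time and is no camera call.
- manip.sign_off(): hands the job in, once; it reports no verdict.
Trained networks look in the newest picture that a camera, given by its name, has taken for a name from the list of things; names that differ only in an ending like _2 or _b are one class to them, and where a whole thing is asked for, a point or a joint stands for the part that bears it (a point fixed in the world has none). Each returns a list of dicts, best first, with "score" (0 to 1); they miss things now and then, are a little off and sometimes report something else, mostly with a low value. They report only what shows in the picture. A call takes as long as a camera call.
- spot_in(camera, query): "rect" ([left, top, right, bottom] as shares, 0 to 1, of the picture: columns of its width, rows of its height, round what is visible of it).
- trace(camera, query): "mask" (400x640 bool, what is visible of it) and "rect" ([left, top, right, bottom] as shares, 0 to 1, of the picture: columns of its width, rows of its height, round what is visible of it).
The state is a dict: "time_s": time; "joint_pos": joint angles; "joint_vel": joint speeds; "joint_efforts": joint torques, N m; "position": TCP position; "orientation": TCP orientation; "contact_force": force on the tool from outside, world axes, zero at the start; "ft_torque": the same for the moment, N m; "gripper_width": finger opening in mm.
Only numpy, scipy, OpenCV 4.12 (cv2) and the standard library are available. Lean on these libraries where they do the work, as an engineer would, in place of code of your own. Each camera call takes 0.05 s, during which the arm holds its last target. There are 200 camera calls.

### The job

One of the two bench lubricators does not have its indicator pin out yet. Pump it: push its black knob right down with the fingertips and let it spring back up, stroke after stroke, until its pin stands fully out, then take the hand away and leave it out. Leave the lubricator that is already done alone, do not touch the pins themselves, and do not shift or pick up anything lying on the bench.

Things in the scene. Friction and masses are not known exactly. Their poses are not given: they have to be found in the camera images.
- lub1: Hand lubricator 1 of two alike, bolted down: blue tank on a dark foot 116 x 140 mm, aluminium head (top 122 mm up). Origin: centre of the foot's underside; z up, y along the long side, level glass on the -x face. Push knob at y = -35 mm, steel divider block with the pin at y = +45 mm, x = 0. Its pin starts in or little out (0 to 8 mm): the one to pump, 3 to 9 full strokes.
- lub1_knob (a point): Centre of the flat top of the push knob of lubricator 1 (black, 48 mm across, flat over the middle 40 mm, 20 mm high, on a 13 mm rod above a 36 mm steel barrel). Moves with it; 212 mm above the bench when up, 190 mm when fully down.
- lub1_plunger (a joint): Travel of that push plunger, m: 0 up, 0.022 fully down (hard stop). A spring brings it up by itself in a fraction of a second; pushing down takes about 6 N at the top, rising to about 15 N at the bottom.
- lub1_pin: Indicator pin of lubricator 1: plain steel, 9 mm thick, upright. Origin: centre of its top end, 156 mm above the bench when in, 180 mm when out. 80 mm from the axis of the push knob.
- lub1_pinslide (a joint): How far that pin is out, m: 0 fully in (2 mm shows), 0.024 fully out (26 mm shows). Each full stroke moves it about a thirteenth of its in-out-in cycle: some six strokes from in to out, slow near both ends (it may start on the last of its way in). It stays put between strokes. Stroking on after it is fully out draws it back in. Short strokes move it less, under 9 mm perhaps not at all.
- lub2: Hand lubricator 2 of two alike, bolted down: blue tank on a dark foot 116 x 140 mm, aluminium head (top 122 mm up). Origin: centre of the foot's underside; z up, y along the long side, level glass on the -x face. Push knob at y = -35 mm, steel divider block with the pin at y = +45 mm, x = 0. Its pin starts fully out: this one is done.
- lub2_knob (a point): Centre of the flat top of the push knob of lubricator 2 (black, 48 mm across, flat over the middle 40 mm, 20 mm high, on a 13 mm rod above a 36 mm steel barrel). Moves with it; 212 mm above the bench when up, 190 mm when fully down.
- lub2_plunger (a joint): Travel of that push plunger, m: 0 up, 0.022 fully down (hard stop). A spring brings it up by itself in a fraction of a second; pushing down takes about 6 N at the top, rising to about 15 N at the bottom.
- lub2_pin: Indicator pin of lubricator 2: plain steel, 9 mm thick, upright. Origin: centre of its top end, 156 mm above the bench when in, 180 mm when out. 80 mm from the axis of the push knob.
- lub2_pinslide (a joint): How far that pin is out, m: 0 fully in (2 mm shows), 0.024 fully out (26 mm shows). Each full stroke moves it about a thirteenth of its in-out-in cycle: some six strokes from in to out, slow near both ends (it may start on the last of its way in). It stays put between strokes. Stroking on after it is fully out draws it back in. Short strokes move it less, under 9 mm perhaps not at all.
- oil_bottle: Loose white squeeze bottle with a pointed nozzle, 44 mm across, 122 mm high, standing between the lubricators; origin under its centre.
- drill_chuck: Loose steel drill chuck standing jaws up, 43 mm across, 80 mm high; origin under its centre.
- vee_block: Loose dark steel V block 60 x 40 x 36 mm; origin under its centre.
- spanner: Loose steel spanner lying flat, 170 mm long; origin under its middle.
- chuck_key: Loose steel chuck key lying flat: 80 mm cross bar, 57 mm shank; origin at the bench below the middle of the bar.
- parallel_block: Loose ground steel block 100 x 30 x 25 mm; origin under its centre.
- countersink: Loose steel countersink standing on end, 28 mm across, 50 mm high; origin under its centre.

How it is judged (in metres and radians):
On the way, in this order (a step that is already met when the one before it is completed fails the run):
1. the knob of lubricator 1 is pushed down (value of joint lub1_plunger above 0.012 m).
2. it is let back up (value of joint lub1_plunger below 0.005 m).
3. its pin comes fully out (value of joint lub1_pinslide above 0.022 m), for 0.1 s.
At the end, for the whole second after the job is handed in: The pin of lubricator 1 is out by at least 22 of its 24 mm and its knob is back up (within 3 mm); lubricator 2 is as it was, its pin out by at least 22 mm and its knob up; every loose thing is within 30 mm of where it lay (value of joint each of lub1_pinslide, lub2_pinslide above 0.022 m and value of joint each of lub1_plunger, lub2_plunger below 0.003 m and distance of each of oil_bottle, drill_chuck, vee_block, spanner, chuck_key, parallel_block, countersink from where it was at the start of the episode below 0.03 m); the robot touches nothing.
It fails at once if the finished lubricator is pumped (value of joint lub2_plunger above 0.006 m).
It fails at once if an indicator pin is touched (contact force between any of lub1_pin, lub2_pin and the fingers above 0.5 N or contact force between any of lub1_pin, lub2_pin and the arm above 0.5 N).
It fails at once if a loose thing is shifted by more than 30 mm, or lifted (distance of any of oil_bottle, drill_chuck, vee_block, spanner, chuck_key, parallel_block, countersink from where it was at the start of the episode above 0.03 m or height (world z) of any of oil_bottle, drill_chuck, vee_block, spanner, chuck_key, parallel_block, countersink above 0.02 m).
It also fails if it takes over 58 s, if anything falls off the work surface, if the arm or the gripper's body presses on something with over 40 N, if the wrist force passes 120 N, or if a joint passes its speed limit or range.

## Working session

There is one attempt and no reset: what is moved stays moved. The work goes in short steps, Python scripts to look and compute and a tool call to move; the robot and the scene stay as the last step left them, time stands still between calls to the robot, and variables do not carry over. Pictures are saved under pics/ and viewed, about 8 in all and at most 12, crops included, and the job is handed in when it is done.

Besides the shell and the picture viewer there is one more tool, called after ">>>" by a JSON object that holds its "fn" and its "kwargs". arm_command: Moves the arm, as the interface text tells. Its arguments: {"type":"object","properties":{"motion":{"type":"array","items":{"type":"array","items":{"type":"array","items":{"type":"number"}}}}},"required":["motion"]}

```bash
mkdir -p pics; python3 - <<'E'
from station import *
import cv2
s=telemetry.state();print({k:s[k] for k in('time_s','position','orientation','contact_force','gripper_width')})
for c in('side','top'):
    im=imaging.capture(c);cv2.imwrite(f'pics/{c}0.png',im[:,:,::-1]);i=imaging.camera_info(c);print(c,i['mtx'],i['world_from_camera'],[k for k in i])
    for q in('lub1_knob','lub1_pin','lub1','lub2'):
        for r in spot_in(c,q)[:3]:
            a=r['rect'];print(q,round(r['score'],2),[round(a[0]*640),round(a[1]*400),round(a[2]*640),round(a[3]*400)])
E
```

```text
{'time_s': 0.0, 'position': array([ 158.89343993, -655.61935748,  230.62084446]), 'orientation': array([-0.08343329, -0.70202698, -0.08431716,  0.70220198]), 'contact_force': array([ 0.47450642, -0.16401155,  0.16760757]), 'gripper_width': 85.20021869197582}
side [[361.81123599   0.         317.25699583]
 [  0.         361.81123599 202.23987695]
 [  0.           0.           1.        ]] [[-7.06158459e-01  3.83374318e-01 -5.95285110e-01 -7.80704498e+01]
 [-7.07832995e-01 -3.61232496e-01  6.07028447e-01  6.31551388e+02]
 [ 1.76827906e-02  8.50020715e-01  5.26452375e-01  6.56901817e+02]
 [ 0.00000000e+00  0.00000000e+00  0.00000000e+00  1.00000000e+00]] ['mtx', 'world_from_camera']
lub1_knob 0.68 [354, 143, 366, 156]
lub1 0.9 [320, 145, 371, 224]
lub1 0.72 [301, 196, 319, 236]
lub1 0.67 [227, 172, 286, 262]
lub2 0.9 [320, 145, 371, 224]
lub2 0.72 [301, 196, 319, 236]
lub2 0.67 [227, 172, 286, 262]
top [[454.04654823   0.         326.00518098]
 [  0.         454.04654823 197.55902621]
 [  0.           0.           1.        ]] [[-2.77519627e-02  9.92653010e-01 -1.17770247e-01  3.81163548e+02]
 [-9.99559859e-01 -2.87928355e-02 -7.14566620e-03  1.68322373e+00]
 [-1.04841064e-02  1.17520105e-01  9.93015160e-01  1.33830987e+03]
 [ 0.00000000e+00  0.00000000e+00  0.00000000e+00  1.00000000e+00]] ['mtx', 'world_from_camera']
lub1_knob 0.65 [404, 165, 422, 185]
lub1 0.9 [241, 142, 300, 191]
lub1 0.83 [369, 160, 428, 206]
lub2 0.9 [241, 142, 300, 191]
lub2 0.83 [369, 160, 428, 206]
```

```bash
python3 - <<'E'
import cv2,numpy as np
s=cv2.imread('pics/side0.png');t=cv2.imread('pics/top0.png')
cv2.imwrite('pics/a.png',cv2.resize(s[120:290,200:400],None,fx=3.5,fy=3.5,interpolation=2))
cv2.imwrite('pics/b.png',cv2.resize(t[110:250,220:450],None,fx=3.4,fy=3.4,interpolation=2))
E
```

```text
(no output)
```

View pics/a.png

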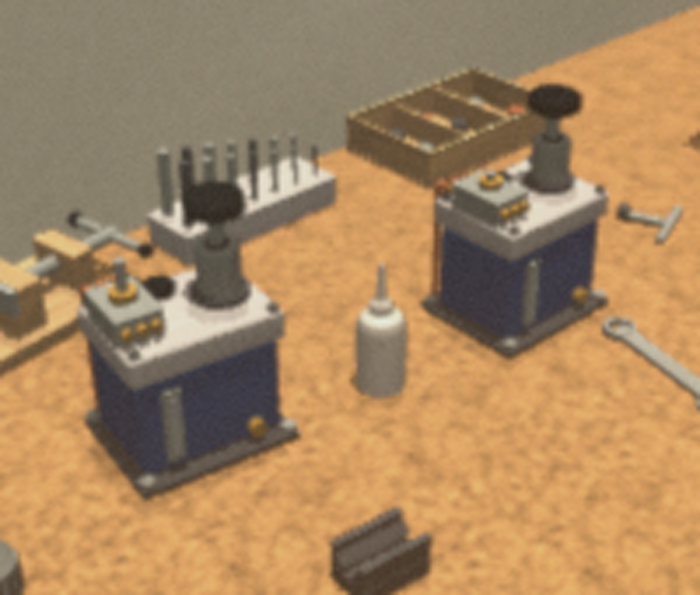

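View pics/b.png

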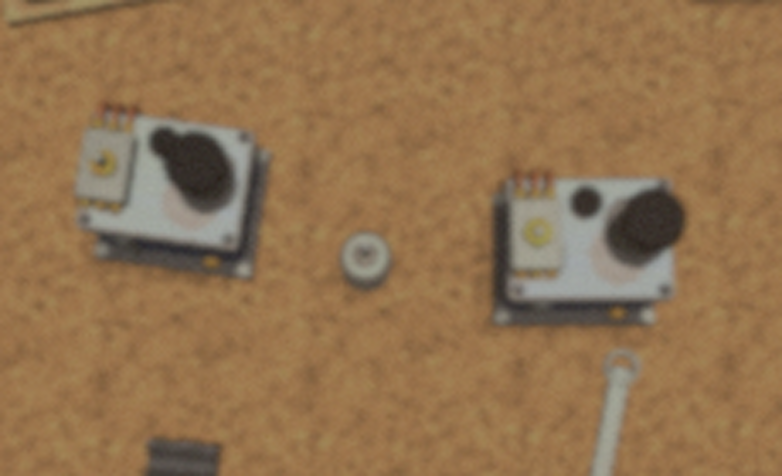

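View pics/top0.png

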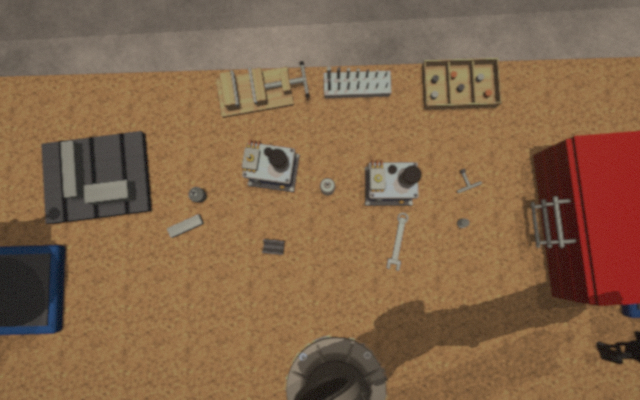

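The left lubricator's pin is out (side crop 120,270). The right one (beside the spanner, knob at about top px 413,175 and side px 358,149) has its pin in, so that is the target. Next I'll locate it and check the obstacle near the start pose.

```bash
cat > h.py <<'E'
from station import *
import numpy as np,cv2
def proj(c,p):
    i=imaging.camera_info(c);T=np.linalg.inv(i['world_from_camera']);q=T[:3,:3]@np.array(p,float)+T[:3,3]
    u=i['mtx']@np.array([q[0],-q[1],-q[2]]);return u[:2]/u[2]
def ray(c,px,z):
    i=imaging.camera_info(c);W=i['world_from_camera'];d=np.linalg.inv(i['mtx'])@[px[0],px[1],1];d=W[:3,:3]@[d[0],-d[1],-d[2]]
    o=W[:3,3];return o+d*(z-o[2])/d[2]
E
python3 - <<'E'
from h import *
t=cv2.imread('pics/top0.png');s=cv2.imread('pics/side0.png')
for c,im,r in(('top',t,(395,155,430,195)),('side',s,(345,138,372,160))):
    g=im[r[1]:r[3],r[0]:r[2]].max(2)
    m=(g<75).astype('uint8');n,l,st,ce=cv2.connectedComponentsWithStats(m)
    for k in range(1,n):
        if st[k,4]>30:print(c,st[k],ce[k]+r[:2],ray(c,ce[k]+r[:2],206))
for nm in('lub1_knob','lub1','oil_bottle'):
  for c in('top','side'):
    for r in trace(c,nm)[:3]:
        v,u=np.nonzero(r['mask']);print(nm,c,round(r['score'],2),u.mean(),v.mean(),u.min(),u.max(),v.min(),v.max())
# head corners from b.png (z=122)
for p in((512,180),(672,180),(672,298),(510,298)):print('head',ray('top',(220+p[0]/3.4,110+p[1]/3.4),122))
print('divider',ray('top',(220+538/3.4,110+232/3.4),156))
R=cv2.Rodrigues
from scipy.spatial.transform import Rotation as Ro
q=telemetry.state()['orientation'];print(Ro.from_quat([*q[1:],q[0]]).as_matrix().round(3))
for p in((535,150),(535,290),(560,215)):print('red',ray('top',p,0),ray('top',p,150))
E
```

```text
top [  4  11  22  20 311] [409.73954984 175.75562701] [ 564.65750279 -202.70354346  206.        ]
side [ 6  7 14  9 99] [357.46464646 148.71717172] [ 570.47278856 -204.25677318  206.        ]
lub1_knob top 0.71 411.19217081850536 174.47330960854092 402 420 166 183
lub1_knob side 0.69 357.8914728682171 149.6046511627907 351 365 144 158
lub1 top 0.63 270.4700043159258 166.00776866637895 243 299 140 191
lub1 top 0.61 391.3956503554998 183.0117105813467 365 421 160 206
lub1 side 0.91 348.1696212731668 188.5829975825947 321 373 144 221
lub1 side 0.59 252.90465380249717 222.622304199773 222 285 172 262
oil_bottle top 0.59 327.3853658536585 186.2048780487805 320 334 178 194
oil_bottle side 0.73 308.70899470899474 218.64285714285714 302 316 200 233
head [ 616.66052494 -113.38939972  122.        ]
head [ 612.85351205 -241.03629898  122.        ]
head [ 518.02490829 -236.15543427  122.        ]
head [ 521.73977561 -108.07369328  122.        ]
divider [ 568.59886158 -128.66660336  156.        ]
[[ 0.     0.236 -0.972]
 [ 0.    -0.972 -0.236]
 [-1.    -0.    -0.   ]]
red [ 664.93795303 -617.49316712    0.        ] [ 633.1320448  -548.09484543  150.        ]
red [ 253.97993774 -583.90637451    0.        ] [ 268.23488868 -518.27251651  150.        ]
red [ 468.35045845 -674.69020176    0.        ] [ 458.5784042  -598.88114112  150.        ]
```

View pics/side0.png

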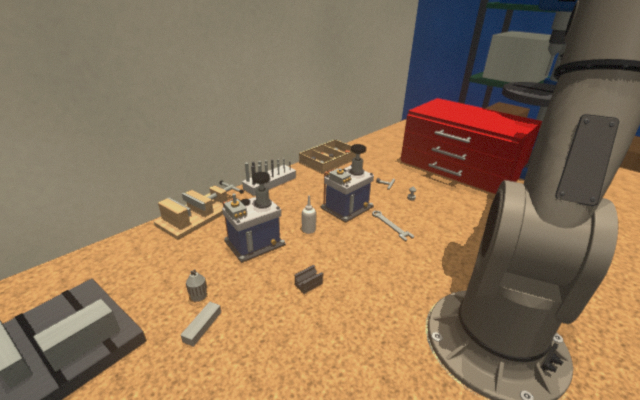

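>>> {"fn": "arm_command", "kwargs": {"motion": [[[-0.24,-0.68,-0.17,0,0,0,255],[-0.24,-0.68,-0.17,0,0,0,255],[-0.24,-0.68,-0.17,0,0,0,255],[-0.24,-0.68,-0.17,0,0,0,255],[-0.24,-0.68,-0.17,0,0,0,255]]]}}

```text
time_s: 1.3
position: [160.1, -479.3, 291.7]
orientation: [0.084, 0.702, 0.084, -0.702]
contact_force: [1.4, -0.7, 1.5]
gripper_width: 12.7
```

>>> {"fn": "arm_command", "kwargs": {"motion": [[[0,-0.45,-0.69,0,0,0,255],[0,-0.45,-0.69,0,0,0,255],[0,-0.45,-0.69,0,0,0,255],[0,-0.45,-0.69,0,0,0,255],[0,-0.45,-0.69,0,0,0,255]]]}}

```text
time_s: 1.8
position: [302.3, -329.5, 291.7]
orientation: [0.084, 0.702, 0.084, -0.702]
contact_force: [1.2, -0.9, -0.4]
gripper_width: -0.2
```

>>> {"fn": "arm_command", "kwargs": {"motion": [[[0,-0.11,-0.58,0,0,0,255],[0,-0.11,-0.58,0,0,0,255],[0,-0.11,-0.58,0,0,0,255],[0,-0.11,-0.58,0,0,0,255],[0,-0.11,-0.58,0,0,0,255]]]}}

```text
time_s: 2.3
position: [436.9, -269.3, 291.5]
orientation: [0.084, 0.702, 0.084, -0.702]
contact_force: [-0.4, -0.1, 0.2]
gripper_width: -0.3
```

>>> {"fn": "arm_command", "kwargs": {"motion": [[[0,-0.11,-0.58,0,0,0,255],[0,-0.11,-0.58,0,0,0,255],[0,-0.11,-0.58,0,0,0,255],[0,-0.11,-0.58,0,0,0,255],[0,0,0,0,0,0,255]]]}}

```text
time_s: 2.8
position: [546.3, -218.6, 291.0]
orientation: [0.085, 0.702, 0.086, -0.702]
contact_force: [-0.1, -0.1, -0.9]
gripper_width: 0.2
```

>>> {"fn": "arm_command", "kwargs": {"motion": [[[0,-0.07,-0.24,0,0,0,255],[0,-0.07,-0.24,0,0,0,255],[0.6,0,0,0,0,0,255],[0.6,0,0,0,0,0,255],[0,0,0,0,0,0,255]]]}}

```text
time_s: 3.3
position: [563.4, -208.2, 228.0]
orientation: [-0.083, -0.7, -0.085, 0.704]
contact_force: [-0.9, 0.7, -0.5]
gripper_width: 0.0
```

```bash
python3 - <<'E'
from h import *
for c,o in(('side',(300,100)),('top',(350,130))):
    im=imaging.capture(c)[:,:,::-1].copy();cv2.imwrite(f'pics/{c}1.png',im)
    p=telemetry.state()['position'];print(p,proj(c,p),proj(c,(568,-206,212)))
    cv2.imwrite(f'pics/{c}1c.png',cv2.resize(im[o[1]:o[1]+100,o[0]:o[0]+100],None,fx=4,fy=4,interpolation=2))
a=cv2.imread('pics/side1c.png');b=cv2.imread('pics/top1c.png');cv2.imwrite('pics/c1.png',np.hstack([a,b]))
E
```

```text
[ 564.45390783 -208.49444661  230.41473951] [360.45200587 141.58189679] [358.58265992 147.01270449]
[ 565.29527349 -208.73334375  231.95981784] [413.99485908 173.68837906] [411.40186458 174.00702717]
```

View pics/c1.png

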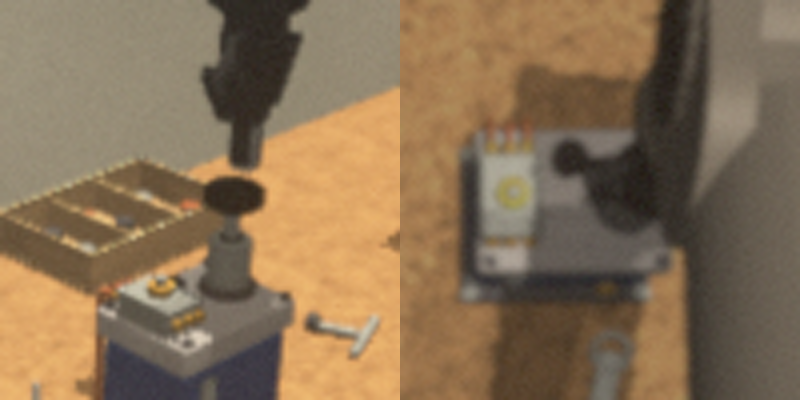

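>>> {"fn": "arm_command", "kwargs": {"motion": [[[0.1,-0.04,-0.07,0,0,0,255],[0.2,0,0,0,0,0,255],[0.3,0,0,0,0,0,255],[0.24,0,0,0,0,0,255],[0,0,0,0,0,0,255]]]}}

```text
time_s: 3.9
position: [569.3, -205.9, 190.2]
orientation: [0.084, 0.703, 0.084, -0.701]
contact_force: [2.1, -0.1, 9.1]
gripper_width: -0.1
```

```bash
python3 - <<'E'
from h import *
im=imaging.capture('side')[:,:,::-1];cv2.imwrite('pics/side2.png',im)
s=telemetry.state();print(s['position'],s['contact_force'])
cv2.imwrite('pics/c2.png',cv2.resize(im[100:200,300:400],None,fx=5,fy=5,interpolation=2))
E
```

```text
[ 569.27614213 -205.96136627  190.18524461] [2.66439774 1.3246845  9.1934525 ]
```

View pics/c2.png

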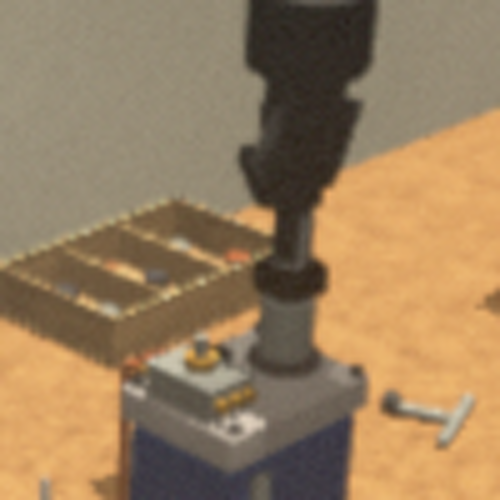

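The knob is going down with the fingertips centred on it. The force is only 9 N, below the 15 N expected at the bottom, so I'll press a little further to find the stop.

>>> {"fn": "arm_command", "kwargs": {"motion": [[[0.04,0,0,0,0,0,255],[0.02,0,0,0,0,0,255],[0.02,0,0,0,0,0,255],[0,0,0,0,0,0,255],[0,0,0,0,0,0,255]]]}}

```text
time_s: 4.45
position: [569.6, -206.0, 189.7]
orientation: [0.085, 0.704, 0.083, -0.701]
contact_force: [-18.0, 5.7, 58.9]
gripper_width: 0.0
```

>>> {"fn": "arm_command", "kwargs": {"motion": [[[-0.32,0,0,0,0,0,255],[-0.32,0,0,0,0,0,255],[0,0,0,0,0,0,255],[0,0,0,0,0,0,255],[0,0,0,0,0,0,255]]]}}

```text
time_s: 4.95
position: [567.5, -205.9, 216.3]
orientation: [-0.084, -0.702, -0.084, 0.703]
contact_force: [0.4, 0.1, -0.0]
gripper_width: -0.3
```

```bash
cat >> h.py <<'E'
def shot(n,k=4):
    a=np.mean([imaging.capture('side').astype(float) for _ in range(k)],0)[:,:,::-1]
    cv2.imwrite(f'pics/s{n}.png',a);np.save(f's{n}.npy',a)
    s=telemetry.state();print(n,s['time_s'],s['position'].round(1),s['contact_force'].round(1))
    return a
E
python3 - <<'E'
from h import *
a=shot(1)
for x in((568.6,-126),):
    for z in(150,154,156,160,170,180):print(z,proj('side',(*x,z)))
print('knob up',proj('side',(569,-206,212)))
t0=np.mean([cv2.imread('pics/side0.png')],0)
for im in(t0,a):print(im[150:182,336:346].mean(2).round().astype(int))
E
```

```text
1 5.15 [ 567.8 -205.9  216.7] [ 0.   0.4 -0.6]
150 [340.23646506 172.72263786]
154 [340.30314154 171.55790312]
156 [340.33657477 170.97387628]
160 [340.40363215 169.80248789]
170 [340.57239768 166.85441556]
180 [340.7427847  163.87801846]
knob up [358.33430956 146.91886645]
[[114 132 152 154 124 109  94  85  84  93]
 [ 83  93 118 141 148 142 128 115 109 109]
 [ 77  81  86  88  98 115 138 147 141 110]
 [ 80  81  80  81  82  88  96 123 141 135]
 [ 81  82  83  82  85  88 100 111 123 117]
 [ 81  83  91 108 122 108 116 108  92  88]
 [ 86  99 109 132 153 107  95  86  89  89]
 [105 118 108  96  97  92  89  91  89  89]
 [109  92  91  94  91  92  89  90  88  87]
 [ 91  93  92  93  91  89  88  86  85  86]
 [ 93  91  88  87  87  86  90  89  88  88]
 [ 90  85  88  87  87  89  87  86  85  84]
 [ 90  86  88  90  90  88  88  90  88  89]
 [ 88  87  89  85  85  86  90  92  98 103]
 [ 88  88  84  90  87  92 101 115 115 137]
 [ 87  84  87  96  99 107 124 140 143 151]
 [ 91  93  93 109 128 139 147 154 156 155]
 [ 98 108 118 142 154 151 152 151 157 165]
 [136 147 142 155 160 151 139 135 150 191]
 [169 17
[... 1346 characters left out ...]
6 121 142 138 126 136]
 [156 153 128  93  94 102 108  85  81 107]
 [182 170 148  99  99 125 149 112  64  71]
 [171 148 141 114 115 134 151 132  77  72]
 [153 105 113 126 124 120 113 106 110  92]
 [167 110  91  93  95  93 100 129 148 125]
 [175 147 125 120 117 118 133 160 164 162]
 [160 167 169 161 159 160 160 165 165 165]
 [102 123 146 154 162 164 164 164 162 155]
 [ 83  88  98 121 144 154 159 152 143 122]
 [ 82  84  83  87  97 119 134 111  99 100]
 [ 81  83  81  82  83  88  98 106 110 106]
 [ 83  82  81  82  82  84  96 115 127 104]
 [ 87  83  82  81  82  86  93  98 103  87]][ WARN:0@6.813] global loadsave.cpp:1063 imwrite_ Unsupported depth image for selected encoder is fallbacked to CV_8U.
```

>>> {"fn": "arm_command", "kwargs": {"motion": [[[0.3,0,0,0,0,0,255],[0.3,0,0,0,0,0,255],[0,0,0,0,0,0,255],[0,0,0,0,0,0,255],[0,0,0,0,0,0,255]]]}}

```text
time_s: 5.65
position: [569.1, -206.3, 189.9]
orientation: [0.084, 0.703, 0.083, -0.701]
contact_force: [-10.7, 2.2, 36.5]
gripper_width: -0.1
```

>>> {"fn": "arm_command", "kwargs": {"motion": [[[-0.3,0,0,0,0,0,255],[-0.3,0,0,0,0,0,255],[0,0,0,0,0,0,255],[0,0,0,0,0,0,255],[0,0,0,0,0,0,255]]]}}

```text
time_s: 6.15
position: [567.7, -206.0, 216.7]
orientation: [-0.084, -0.702, -0.084, 0.702]
contact_force: [-0.1, -0.6, -0.9]
gripper_width: -0.2
```

```bash
python3 - 2>/dev/null <<'E'
from h import *
b=np.load('s1.npy');a=shot(2)
print(a[158:172,337:345].mean(2).round().astype(int));print((a-b)[158:172,337:345].mean(2).round().astype(int))
E
```

```text
2 6.35 [ 567.8 -205.9  216.8] [ 0.8 -0.3 -0.1]
[[100  98  99  97  96  96  93  94]
 [ 99  99  98  96  95  94  94  94]
 [ 98  96  95  94  94  94  94  94]
 [ 95  94  95  93  95  94  93  93]
 [ 94  94  93  94  92  93  94  93]
 [ 94  94  95  95  96  97 100 101]
 [ 93  95 109 119 117 112 124 125]
 [ 95  99 125 149 147 134 151 155]
 [ 97  93 103 124 138 150 164 166]
 [111 109  98  97 125 159 162 156]
 [140 120  97  94 113 142 136 126]
 [153 127  94  93 102 107  86  84]
 [170 147 101 103 126 149 112  64]
 [147 142 117 120 135 151 130  79]]
[[  0   0   0   0   0   0  -1   0]
 [  0  -1   0   0   0   2   0   1]
 [ -1  -1   0  -2   0  -1   0   1]
 [  0   0   1  -1   1   1  -1  -1]
 [  1  -1  -1  -1   0   0   0  -1]
 [  0   0   3   3   4   2  -2   0]
 [ -2   0  13  25  21   0  -1   0]
 [  1   5  23  43  31   0   0  -1]
 [  2  -9 -20 -22 -16  -5   0   0]
 [  0 -14 -49 -68 -39  -4   0   1]
 [  1  -2 -12 -22  -8   0  -1  -1]
 [  0   0   1  -1   0  -1   1   2]
 [  0  -1   1   4   0   0   0   0]
 [ -1   0   3   4   0   1  -2   1]]
```

>>> {"fn": "arm_command", "kwargs": {"motion": [[[0.3,0,0,0,0,0,255],[0.3,0,0,0,0,0,255],[0,0,0,0,0,0,255],[0,0,0,0,0,0,255],[0,0,0,0,0,0,255]]]}}

```text
time_s: 6.85
position: [569.1, -206.3, 189.9]
orientation: [0.084, 0.703, 0.083, -0.701]
contact_force: [-9.8, 2.0, 35.1]
gripper_width: -0.2
```

>>> {"fn": "arm_command", "kwargs": {"motion": [[[-0.3,0,0,0,0,0,255],[-0.3,0,0,0,0,0,255],[0,0,0,0,0,0,255],[0,0,0,0,0,0,255],[0,0,0,0,0,0,255]]]}}

```text
time_s: 7.35
position: [567.7, -206.0, 216.7]
orientation: [-0.084, -0.702, -0.084, 0.702]
contact_force: [-1.1, 0.2, -1.1]
gripper_width: 0.1
```

```bash
cat >> h.py <<'E'
def prof(n):
    a=np.load(f's{n}.npy').mean(2)[154:174,339:342].mean(1);print(n,a.round().astype(int))
E
python3 - 2>/dev/null <<'E'
from h import *
shot(3)
for n in(1,2,3):prof(n)
E
```

```text
3 7.55 [ 567.8 -205.9  216.9] [-0.9 -0.8  0.4]
1 [ 92 122 141 102  98  96  95  94  93  92  95 108 141 159 116  96 108 121
 123  93]
2 [ 93 121 141 102  97  96  94  94  93  96 115 141 121 107 102  96 110 124
 122  94]
3 [ 92 121 141 102  97  96  94  95 101 128 145 103  97 103 102  96 109 122
 124  94]
```

>>> {"fn": "arm_command", "kwargs": {"motion": [[[0.3,0,0,0,0,0,255],[0.3,0,0,0,0,0,255],[0,0,0,0,0,0,255],[0,0,0,0,0,0,255],[0,0,0,0,0,0,255]]]}}

```text
time_s: 8.05
position: [569.1, -206.2, 189.9]
orientation: [0.084, 0.703, 0.083, -0.701]
contact_force: [-9.4, 2.7, 36.1]
gripper_width: -0.4
```

>>> {"fn": "arm_command", "kwargs": {"motion": [[[-0.3,0,0,0,0,0,255],[-0.3,0,0,0,0,0,255],[0,0,0,0,0,0,255],[0,0,0,0,0,0,255],[0,0,0,0,0,0,255]]]}}

```text
time_s: 8.55
position: [567.7, -206.0, 216.7]
orientation: [-0.084, -0.702, -0.084, 0.702]
contact_force: [-1.0, -0.3, -0.5]
gripper_width: -0.1
```

```bash
python3 - 2>/dev/null <<'E'
from h import *
shot(4)
for n in(2,3,4):prof(n)
E
```

```text
4 8.75 [ 567.8 -205.9  216.8] [-0.4 -0.2 -0.6]
2 [ 93 121 141 102  97  96  94  94  93  96 115 141 121 107 102  96 110 124
 122  94]
3 [ 92 121 141 102  97  96  94  95 101 128 145 103  97 103 102  96 109 122
 124  94]
4 [ 92 121 140 102  98  96  94  97 124 148 103  95  98 103 101  96 111 126
 124  94]
```

Fitting the steps (about 5 mm, then about 3 mm) puts the pin at roughly 23 mm, near the end of its way out. One more stroke should centre it in the fully-out window (phase about 189°, window ±33°).

>>> {"fn": "arm_command", "kwargs": {"motion": [[[0.3,0,0,0,0,0,255],[0.3,0,0,0,0,0,255],[0,0,0,0,0,0,255],[0,0,0,0,0,0,255],[0,0,0,0,0,0,255]]]}}

```text
time_s: 9.25
position: [569.1, -206.2, 189.9]
orientation: [0.084, 0.703, 0.083, -0.701]
contact_force: [-9.7, 2.5, 35.5]
gripper_width: -0.2
```

>>> {"fn": "arm_command", "kwargs": {"motion": [[[-0.3,0,0,0,0,0,255],[-0.3,0,0,0,0,0,255],[0,0,0,0,0,0,255],[0,0,0,0,0,0,255],[0,0,0,0,0,0,255]]]}}

```text
time_s: 9.75
position: [567.7, -205.9, 216.7]
orientation: [-0.084, -0.702, -0.084, 0.702]
contact_force: [-0.6, 0.8, 0.6]
gripper_width: 0.0
```

```bash
python3 - 2>/dev/null <<'E'
from h import *
a=shot(5)
for n in(3,4,5):prof(n)
for n in(2,3,4,5):
    c=np.load(f's{n}.npy').mean(2)[160:167,339:342].mean(1)-95
    k=c.argmax();w=np.clip(c[max(k-2,0):k+2],0,None);print(n,160+max(k-2,0)+(w*np.arange(len(w))).sum()/w.sum())
cv2.imwrite('pics/c5.png',np.hstack([cv2.resize(x[120:200,220:380],None,fx=2.4,fy=4,interpolation=2) for x in(cv2.imread('pics/side0.png').astype(float),a)]))
E
```

```text
5 9.95 [ 567.8 -205.9  216.8] [ 0.6 -0.3 -0.2]
3 [ 92 121 141 102  97  96  94  95 101 128 145 103  97 103 102  96 109 122
 124  94]
4 [ 92 121 140 102  98  96  94  97 124 148 103  95  98 103 101  96 111 126
 124  94]
5 [ 93 121 141 103  98  96  94  97 114 135 112  95  96 103 100  95 109 124
 125  94]
2 165.05728854229153
3 163.60678642714572
4 162.7235134319348
5 162.93394560226068
```

View pics/c5.png

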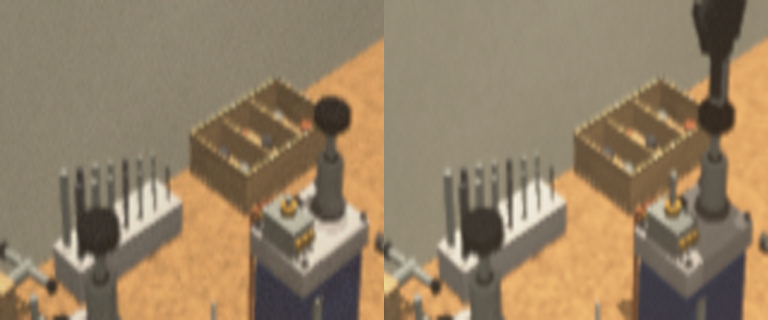

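The pin now stands out, just past its peak: row 162.93 against 162.72 one stroke earlier. The fit gives about 23.3–23.8 mm. I'm stopping here and taking the hand away.

>>> {"fn": "arm_command", "kwargs": {"motion": [[[-0.5,0,0,0,0,0,255],[-0.7,0,0,0,0,0,255],[-0.7,0,0,0,0,0,255],[0,0.11,0.58,0,0,0,255],[0,0.11,0.58,0,0,0,255]]]}}

```text
time_s: 10.45
position: [514.2, -230.2, 312.9]
orientation: [0.084, 0.703, 0.084, -0.702]
contact_force: [-1.5, -0.7, 0.4]
gripper_width: 0.1
```

>>> {"fn": "arm_command", "kwargs": {"motion": [[[0,0.11,0.58,0,0,0,255],[0,0.11,0.58,0,0,0,255],[0,0.11,0.58,0,0,0,255],[0,0,0,0,0,0,255],[0,0,0,0,0,0,255]]]}}

```text
time_s: 10.95
position: [433.3, -267.1, 312.5]
orientation: [0.084, 0.702, 0.083, -0.702]
contact_force: [-0.1, 0.5, 0.8]
gripper_width: 0.1
```

```bash
python3 - 2>/dev/null <<'E'
from h import *
a=shot(6);prof(5);prof(6)
b=cv2.imread('pics/side0.png').astype(float)
cv2.imwrite('pics/c6.png',np.vstack([cv2.resize(x[120:270,170:430],None,fx=2,fy=2,interpolation=2) for x in(b,a)]))
E
```

```text
6 11.15 [ 434.3 -266.3  312.2] [ 0.8 -0.3  0.1]
5 [ 93 121 141 103  98  96  94  97 114 135 112  95  96 103 100  95 109 124
 125  94]
6 [ 92 118 138 100  96  94  92  94 112 134 111  94  95 101 101  96 108 124
 129  94]
```

View pics/c6.png

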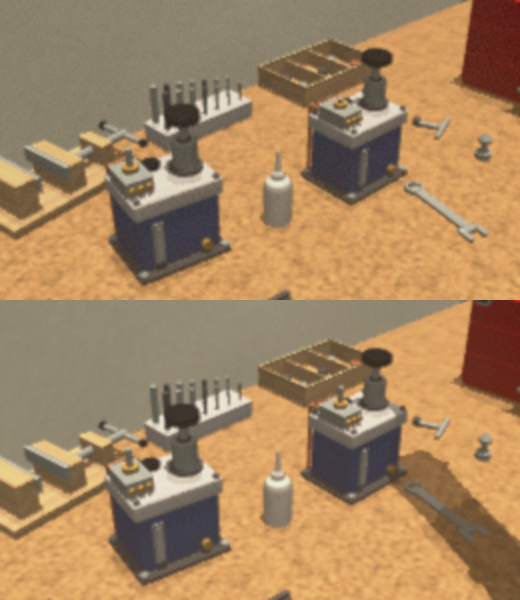

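The pin stands out, both knobs are up, nothing has moved and the hand is clear, so I'm handing the job in.

```bash
python3 -c "
from station import *
print(manip.sign_off())"
```

```text
the job is handed in; nothing more can be done
None
```

I pumped lubricator 1, the one beside the spanner, with five full strokes of the closed fingertips. Then I raised the hand, drew it back and handed the job in at about 11 s; sign-off reports no verdict.

**Strokes:** each one reached the hard stop, with the fingertips at about 190 mm and the wrist force at 35–59 N. The fingertips rose to about 217 mm between strokes, clear of the raised knob at 212 mm.

**Last checks:**
- **Lubricator 1:** the final picture shows its pin standing out and its knob up.
- **Rest of the bench:** lubricator 2 and the loose things in view look as they did at the start. The drill chuck, parallel block and most of the V block were outside that crop, but the arm never went near them.
- **Hand:** it is clear of everything, with no measurable contact force.

**Pin height:** this is an estimate. The pin's top dropped back about 0.2 px on the fifth stroke, so the pin went slightly past its peak. Fitting the earlier steps puts it about 23–24 mm out, against the 22 mm needed. The individual steps gave somewhat different phases (10° to 21° past the peak), all within the 33° allowed.

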